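# Hold the green check tile in the corner stops of a colour meter

## Task

Check the colour meter with the green check tile: take the green tile by its grip rib out of the open case, set it flat on the meter's deck and push it fully home into the corner, against both stops at once, so that both spring plungers are pressed in. The springs push the tile out again as soon as it is let go, so finish while still holding it there, flat, square and firmly against both stops; do not ram it, and leave the white and red tiles, the sample cup and the marker as they are.

Things in the scene. Friction and masses are not known exactly. Their poses are not given: they have to be found in the camera images.
- green_tile: Tile holder to use, loose, 0.09-0.18 kg: black block 60x60x20 mm with a green top and an upright green grip rib in the middle, 14 mm thick along its own x, 44 mm long along its own y, from 20 to 44 mm above the underside. Origin: centre of the underside, z up. The underside is the measured face, already facing down; any quarter turn about z fits the corner.
- green_tile_grip (a point): Middle of the green tile's grip rib, 33 mm above its underside.
- white_tile: The same holder in white; stays in the case.
- red_tile: The same holder in red; stays in the case.
- tile_case: Open flat case, fixed: three 64x64 mm recesses in a row at own y = -69, 0, +69 mm; floor 5 mm, walls 14 mm above the bench, so tiles stand about 9 mm deep with 2 mm play, their ribs along the row and clear above. Which tile is in which recess varies. Its lid lies folded flat on the +x side, 22 mm high. Origin: centre of the row, on the bench.
- colour_meter: Colour meter, fixed: white housing 236x206 mm, screen at its -x edge. Its dark flat deck is 58 mm above the bench, from own x -44 to +112, y -95 to +95 mm, open toward -x and -y. On it two 17 mm high aluminium stops form an L: far stop with its face at x = +60, left stop with its face at y = +60 mm. Origin: centre of the footprint, on the bench; +x away from the screen, +y left.
- seat (a point): Point on the deck (at x +30, y +30, z 58 mm of the colour meter, over the round measuring port) where the centre of the tile's underside is when it is fully home against both stops; axes as the meter's.
- far_stop: The far stop, 66 mm long, fixed to the meter: the tile is pressed on it toward the meter's +x. Origin: on the deck, at the middle of its face. With spring and dry friction (coefficient about 1, on the deck and on the stops) it takes some 10 to 20 N of push toward each stop to bear firmly on both; the stop itself does not give.
- left_stop: The left stop, 66 mm long, fixed to the meter: the tile is pressed on it toward the meter's +y. Origin: on the deck, at the middle of its face.
- far_plunger (a joint): Spring plunger (8 mm steel pin, 10.5 mm above the deck) in the middle of the far stop, in m: 0 = out, standing 4 mm proud of the stop's face; 0.004 = pressed flush. Spring 1.6 N at 0, 3.2 N when flush.
- left_plunger (a joint): The same in the left stop.
- sample_cup: White sample cup with a red lid, 59 mm across and 66 mm high, loose, to be left alone. Origin: centre of the underside.
- marker: Black marker pen, 146 mm long, lying loose on the bench, to be left alone. Origin: centre of the underside.
Things that resemble listed ones, but are neither listed nor needed, are in the scene too. What is meant by the green_tile is not purple, and is the larger of those in its own colour.

How it is judged:
On the way, in this order (a step that is already met when the one before it is completed fails the run):
1. the green tile is lifted out of its recess, clear of the case (z of green_tile in the frame of tile_case above 0.03 m), for 0.1 s.
2. the green tile stands flat on the meter's deck (z of green_tile in the frame of seat between -0.003 and 0.003 m and horizontal distance between green_tile and seat below 0.07 m and angle between green_tile's own z axis and vertical below 0.06 rad), for 0.1 s.
At the end, for the whole second after the job is handed in: Green tile flat on the deck (3 mm, 0.06 rad), square (0.06 rad) and within 3 mm of its seat, bearing on each stop with over 1 N, both plungers in by over 2.5 of 4 mm, at rest and still held by the robot; other tiles within 20 mm, cup and marker within 30 mm of their starts (value of joint each of far_plunger, left_plunger above 0.0025 m and contact force between green_tile and far_stop above 1 N and contact force between green_tile and left_stop above 1 N and contact force between any of the fingers, the arm and green_tile above 1 N and horizontal distance between green_tile and seat below 0.003 m and z of green_tile in the frame of seat between -0.003 and 0.003 m and angle between green_tile's own z axis and vertical below 0.06 rad and (angle between the x axis of green_tile and the x axis of colour_meter, either way round below 0.06 rad or angle between the x axis of green_tile and the y axis of colour_meter, either way round below 0.06 rad) and linear speed of green_tile below 0.01 m/s and distance of each of white_tile, red_tile from where it was at the start of the episode below 0.02 m and distance of each of sample_cup, marker from where it was at the start of the episode below 0.03 m); the arm keeps its last pose, push and grip.
It fails at once if the white or red tile is disturbed (distance of any of white_tile, red_tile from where it was at the start of the episode above 0.02 m).
It fails at once if the sample cup or the marker is knocked (distance of any of sample_cup, marker from where it was at the start of the episode above 0.03 m).
It fails at once if the tile is rammed into a stop (more than 60 N) (contact force between green_tile and far_stop above 60 N or contact force between green_tile and left_stop above 60 N).
It fails at once if the green tile is tipped over (angle between green_tile's own z axis and vertical above 0.7 rad).
It also fails if it takes over 51 s, if anything falls off the work surface, if the arm or the gripper's body presses on something with over 40 N, if the wrist force passes 120 N, or if a joint passes its speed limit or range.

## Robot

A 6-joint arm with a two-finger parallel gripper is mounted at the origin on a cart in front of the work surface, level with it; the furniture and walls round the work are solid. World frame = base frame: x ahead of the robot, y to its left, z up, the work surface at z = 0. Lengths are in m, angles in rad, forces in N, time in s.
With the tool pointing down it reaches from about 0.35 to 0.95 m from the base axis. Payload 17.4 kg.
Tool frame: the origin (TCP) lies at the very end of the fingers, on their centre line; the grasp point (between the pads) lies 19 mm behind it; z points along the fingers, y is the line along which they close (so a half turn about z gives the same grasp; the last joint's range is limited). The gripper opens to 93 mm and grips with 3 to 60 N. Pads are 15 mm wide; open, the fingers measure 128 mm over their backs; the gripper's body (75 mm by 188 mm) begins 65 mm behind the grasp point.
Start: joints at [1.177, 0.116, 1.442, -0, 1.584, -0.038], TCP at [0.235, 0.633, 0.196] pointing down, gripper open.
Joint ranges: [-2.83, 2.83], [-0.83, 2.19], [0.07, 2.5], [-1.14, 4.28], [0.01, 3], [-2.97, 2.97]. Speed limits (rad/s): [1.89, 1.89, 2.22, 3.14, 3.14, 3.14].

## Interface

Orientations are given as [roll, pitch, yaw] about the fixed x, y, z axes, in that order (R = Rz(yaw) Ry(pitch) Rx(roll)).
In Python, from rig import env gives the robot as it stands. The module is installed in compiled form; this text tells all that it offers.
- The arm moves only by the tool jog_arm, never from a script. Its argument "motion" is a list of rows, each a list of 4 numbers: the shift along the tool's x, y, z in cm, then the turn about the tool's z in rad. In form: [[x, y, z, roll], ...]. A call has 1 to 8 rows; each row shifts and turns the commanded pose from where the row before left it, along the tool's axes as they then stand; what a row does not reach is not made up. A row lasts 1/10 s, in which the tool goes at most 50 mm and 8.59 degrees, less where a joint would pass 70% of its speed; a pose out of reach is approached as far as the arm can. A call with a gripper value outside its range is refused whole. "gripper" is the closure, from -1 (fully open) to 1 (shut), set as the call begins (left out, the last holds). The fingers move at their own pace and stop on an object; the grip force is fixed at half the most. Time passes only in rows, so rows that do not move let the fingers close. It gives the time, the measured TCP pose, the force, the opening and the grip force at its end, in the units of the state.
- env.get_state(): the state, without advancing time (a new reading comes with each control period).
- env.camera(name): name is "side" or "top" or "wrist"; returns (picture, depth): 420x560x3 uint8, red, green, blue; 420x560 float32, m along the optical axis (not along the pixel's ray), 0 where there is no reading.
- env.camera_params(name): a dict with "camera_matrix" (3x3 intrinsics, pixels), "k1" (the pictures are not rectified: a ray, as slopes to the right and down, at radius r is drawn at 1 + k1 r^2 times it, then the intrinsics apply), "R" (3x3) and "t" (3): a world point X has camera coordinates R X + t; the wrist camera has in their place "tool_from_camera" (4x4, takes a point from camera to tool coordinates, whose origin is the TCP and whose axes are the flange's). Camera axes: x right, y down, z forward; pixel columns grow to the right and rows downward; lengths in m; the calibration is good to about 2 mm. A picture is of the moment at which its call begins: read the wrist's pose just before it. camera_params takes no time and is no camera call.
- env.hand_in(): hands the job in; it is judged then, once.
The state is a dict: "time": time; "joint_pos": joint angles; "dq": joint speeds; "effort": joint torques, N m; "tool_pos": TCP position; "eef_rot": TCP orientation; "force": force on the tool from outside, world axes, zero at the start; "ft_torque": the same for the moment, N m; "grip_width": finger opening in m; "gripper_force": force on a finger pad.
Only numpy, scipy, OpenCV 4.12 (cv2) and the standard library are available. Lean on these libraries where they do the work, as an engineer would, in place of code of your own. Each camera call takes 0.05 s, during which the arm holds its last target. There are 200 camera calls.

## Working session

There is one attempt and no reset: what is moved stays moved. The work goes in short steps, Python scripts to look and compute and a tool call to move; the robot and the scene stay as the last step left them, time stands still between calls to the robot, and variables do not carry over. Pictures are saved under pics/ and viewed, at most 10 in all, crops included, and the job is handed in when it is done.

Besides the shell and the picture viewer there is one more tool, called by a JSON object that holds its "op" and its "data", one argument or row to a line. jog_arm: Moves the arm, as the interface text tells. Its arguments: {"type":"object","properties":{"motion":{"type":"array"},"gripper":{"type":"number"}},"required":["motion"]}

```bash
mkdir -p pics; cat > h.py <<'E'
import numpy as np, cv2
from rig import env
from scipy.spatial.transform import Rotation as Rn
def grab(n):
    s=env.get_state(); p=env.camera_params(n); im,d=env.camera(n)
    if n=='wrist':
        T=np.eye(4); T[:3,:3]=Rn.from_euler('xyz',s['eef_rot']).as_matrix(); T[:3,3]=s['tool_pos']
        W=T@np.array(p['tool_from_camera'])
    else:
        R=np.array(p['R']); W=np.eye(4); W[:3,:3]=R.T; W[:3,3]=-R.T@np.array(p['t'])
    np.savez(f'{n}.npz',im=im,d=d,W=W,K=p['camera_matrix'],k1=p['k1'])
    return im,d
def load(n): return np.load(f'{n}.npz')
def rays(c,uv):
    uv=np.asarray(uv,float).reshape(-1,1,2)
    n=cv2.undistortPoints(uv,c['K'],np.array([float(c['k1']),0,0,0,0])).reshape(-1,2)
    return np.c_[n,np.ones(len(n))]
def onplane(c,uv,z):
    r=rays(c,uv)@c['W'][:3,:3].T; o=c['W'][:3,3]
    return o+r*((z-o[2])/r[:,2])[:,None]
def cloud(c):
    h,w=c['d'].shape; u,v=np.meshgrid(np.arange(w),np.arange(h))
    P=rays(c,np.stack([u,v],-1).reshape(-1,2))*c['d'].reshape(-1,1)
    return (P@c['W'][:3,:3].T+c['W'][:3,3]).reshape(h,w,3)
E
python3 - <<'E'
from h import *
for n in('top','side'):
    im,d=grab(n); cv2.imwrite(f'pics/{n}0.png',im[:,:,::-1])
print(env.get_state()); print(load('top')['W'],load('side')['W'])
E
```

```text
{'time': 0.1, 'joint_pos': array([ 1.17719764e+00,  1.16442229e-01,  1.44217153e+00, -3.20038759e-05,
        1.58400069e+00, -3.77525390e-02]), 'dq': array([ 0.0004112 , -0.00027284, -0.00132004,  0.00046998, -0.00054231,
        0.00068196]), 'effort': array([ 1.50023134e-03, -7.22890878e+01, -6.23858285e+01,  7.80006219e-02,
        2.29137501e-02, -6.29156921e-05]), 'tool_pos': array([0.23507142, 0.63253496, 0.1955929 ]), 'eef_rot': array([-3.14057038e+00, -6.58752567e-06,  2.78574609e+00]), 'force': array([ 0.2862032 ,  0.51039297, -0.89259324]), 'ft_torque': array([ 0.01847452, -0.00308507, -0.01247864]), 'gripper_force': 0.0, 'grip_width': 0.09296334423150905}
[[ 1.64431964e-02 -9.87703077e-01  1.55474286e-01  2.45941592e-01]
 [-9.99858046e-01 -1.68146748e-02 -1.07441456e-03 -1.00869160e-02]
 [ 3.67545213e-03 -1.55434549e-01 -9.87839355e-01  1.38706719e+00]
 [ 0.00000000e+00  0.00000000e+00  0.00000000e+00  1.00000000e+00]] [[-0.99980061 -0.00538929 -0.01922771  0.49956397]
 [ 0.01185726  0.6145361  -0.78879959  1.11332789]
 [ 0.0160672  -0.78887029 -0.61434966  0.91185824]
 [ 0.          0.          0.          1.        ]]
```

View pics/top0.png

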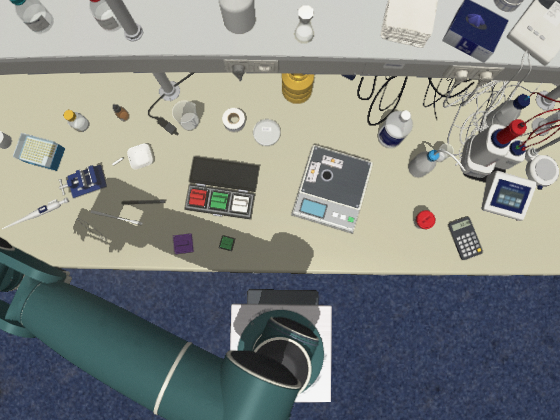

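View pics/side0.png

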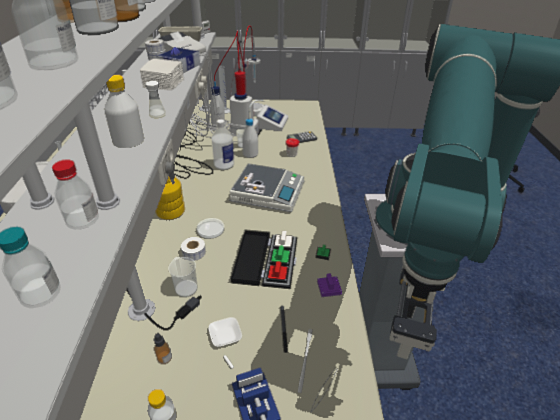

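The top view shows the case at about (222,187) with the tiles red (198,198), green (219,200) and white (240,203). A small decoy green tile is at (227,243). The meter is at (332,187), with its screen toward the robot and the L of stops at its upper left, around (322,165).

```bash
python3 - <<'E'
from h import *
c=load('top'); X=cloud(c); hsv=cv2.cvtColor(c['im'],cv2.COLOR_RGB2HSV)
def comp(m):
    n,l,s,ce=cv2.connectedComponentsWithStats(m.astype('uint8'))
    return [(i,s[i],ce[i]) for i in range(1,n) if s[i,4]>25],l
H,S,V=[hsv[:,:,i].astype(int) for i in range(3)]
win=np.zeros(H.shape,bool); win[130:260,170:400]=1
for name,m in dict(green=(H>40)&(H<85)&(S>100)&win,red=((H<8)|(H>172))&(S>120)&win,white=(S<60)&(V>120)&win&(np.arange(560)[None]<260)).items():
    cs,l=comp(m)
    for i,s,ce in cs:
        P=X[l==i]; P=P[P[:,2]>-.01]; top=P[P[:,2]>P[:,2].max()-.012]
        print(name,s,ce.round(1),P.mean(0).round(4),'z',np.percentile(P[:,2],[5,50,95]).round(4),'top',top.mean(0).round(4),len(top))
# meter deck
Z=X[:,:,2]; m=(abs(Z-.058)<.006)&win&(np.arange(560)[None]>290)&(V<110)
cs,l=comp(m)
for i,s,ce in cs:
    P=X[l==i]; r=cv2.minAreaRect(P[:,:2].astype('float32')); print('deck',s,ce,P[:,2].mean(),r)
m=(Z>.035)&win&(np.arange(560)[None]>285)&(np.arange(560)[None]<380)
P=X[m]; print('meter',P.mean(0),cv2.minAreaRect(P[:,:2].astype('float32')))
cv2.imwrite('pics/m0.png',cv2.resize(c['im'][140:240,280:385,::-1],None,fx=5,fy=5,interpolation=2))
E
```

```text
green [210 192  18  17 217] [218.4 200.2] [0.4754 0.2055 0.0384] z [0.022  0.0272 0.0511] top [ 0.2459 -0.0101  1.3871] 1
green [220 237  13  13 102] [226.2 242.5] [0.3422 0.1782 0.0193] z [0.0107 0.0164 0.0334] top [0.3429 0.1775 0.0311] 26
red [189 189  18  17 247] [197.3 197.1] [0.4829 0.2721 0.0481] z [0.0212 0.0268 0.0516] top [ 0.2459 -0.0101  1.3871] 3
white [ 170  130   90  109 4907] [213.4 170.5] [0.5817 0.232  0.0077] z [-0.0043  0.0008  0.0135] top [ 0.2459 -0.0101  1.3871] 22
white [231 195  18  18 255] [239.7 203.7] [0.465  0.1366 0.042 ] z [0.0208 0.0265 0.0522] top [ 0.2459 -0.0101  1.3871] 2
white [170 253  16   7  58] [175.1 257.2] [ 2.928e-01  3.453e-01 -2.000e-04] z [-0.0051 -0.0001  0.0038] top [2.926e-01 3.452e-01 3.000e-04] 53
deck [380 132  16  13  32] [386.0625 140.4375] 0.05754523974557308 ((0.6801027655601501, -0.3312862515449524), (0.06233876943588257, 0.01854078844189644), 51.376766204833984)
deck [ 302  148   68   60 2037] [339.4059892  179.30927835] 0.058260407255906387 ((0.5540485382080078, -0.1674557328224182), (0.18630480766296387, 0.15435127913951874), 74.14344024658203)
deck [323 171   8   9  53] [326.56603774 174.86792453] 0.05907478725800961 ((0.5589125752449036, -0.13757705688476562), (0.02273307740688324, 0.027502596378326416), 88.8487319946289)
meter [ 0.5171641  -0.15585334  0.07302928] ((0.4836258590221405, -0.14768891036510468), (0.20440438389778137, 0.5320974588394165), 74.30260467529297)
```

View pics/m0.png

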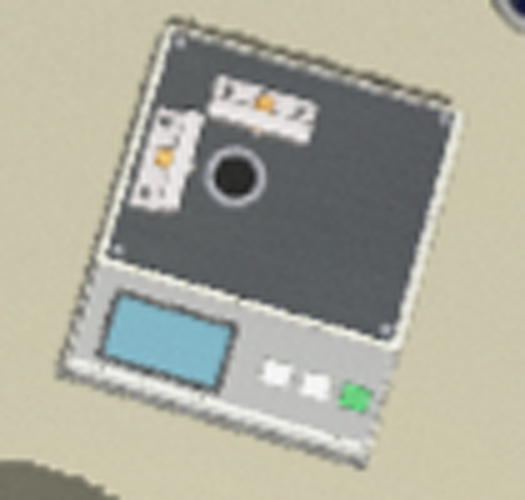

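The port is at crop (235,174), which gives about (0.559,-0.138). That agrees with the seat from the deck rectangle: (0.558,-0.1375) with meter yaw about -15.9°. The row gives a case yaw of about -7.5° and green at about (0.475,0.205). I'll move above the case and take a closer look.

{"op": "jog_arm", "data": {
  "motion": [
    [-3.1, -2.6, 0, 0],
    [-3.1, -2.6, 0, 0],
    [-3.1, -2.6, 0, 0],
    [-3.1, -2.6, 0, 0],
    [-3.1, -2.6, 0, 0],
    [-3.1, -2.6, 0, 0],
    [-3.1, -2.6, 0, 0],
    [-3.1, -2.6, 0, 0]
  ],
  "gripper": -1
}}

```text
time: 0.9
tool_pos: [0.3955, 0.3498, 0.196]
eef_rot: [-3.141, -0.0, 2.786]
force: [1.8, 0.4, -0.3]
grip_width: 0.0932
gripper_force: 0.0
```

{"op": "jog_arm", "data": {
  "motion": [
    [-3.1, -2.6, 0, 0],
    [-3.1, -2.6, 0, 0],
    [-3.1, -2.6, 0, 0],
    [-3.1, -2.6, 0, 0],
    [0, 0, 0, 0.14],
    [0, 0, 0, 0.14],
    [0, 0, 0, 0.14],
    [0, 0, 0, 0.14]
  ]
}}

```text
time: 1.7
tool_pos: [0.4751, 0.2105, 0.1959]
eef_rot: [-3.141, -0.0, 2.22]
force: [-0.5, -0.3, -0.2]
grip_width: 0.0929
gripper_force: 0.0
```

{"op": "jog_arm", "data": {
  "motion": [
    [0, 0, 0, 0.14],
    [0, 0, 0, 0.14],
    [0, 0, 0, 0.14],
    [0, 0, 0, 0.14],
    [0, 0, 0, 0.14],
    [0, 0, 0, 0.086],
    [0, 0, 0, 0],
    [0, 0, 0, 0]
  ]
}}

```text
time: 2.5
tool_pos: [0.4751, 0.2106, 0.196]
eef_rot: [-3.141, 0.0, 1.443]
force: [-0.5, -0.1, 0.4]
grip_width: 0.0927
gripper_force: 0.0
```

```bash
python3 - <<'E'
from h import *
im,d=grab('wrist'); cv2.imwrite('pics/w0.png',im[:,:,::-1]); print(env.get_state()['tool_pos'],env.get_state()['eef_rot'],load('wrist')['W'].round(3))
E
```

```text
[0.47511145 0.21065892 0.19612695] [-3.14143718e+00  7.00965660e-05  1.44245803e+00] [[ 0.992 -0.123 -0.037  0.486]
 [-0.128 -0.949 -0.287  0.289]
 [ 0.     0.289 -0.957  0.384]
 [ 0.     0.     0.     1.   ]]
```

View pics/w0.png

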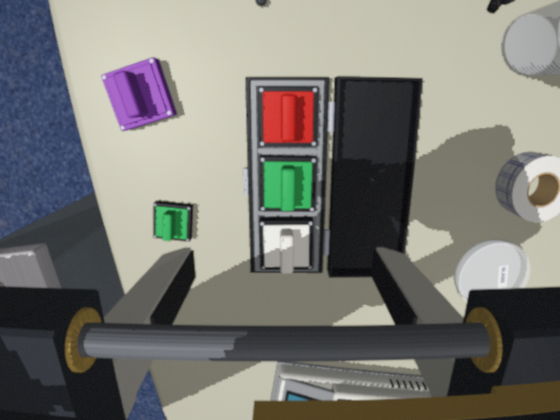

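The wrist view shows the green tile at (288,185), between red (288,117) and white (287,245). The case looks nearly aligned with the tool.

```bash
python3 - <<'E'
from h import *
c=load('wrist'); X=cloud(c); hsv=cv2.cvtColor(c['im'],cv2.COLOR_RGB2HSV); H,S,V=[hsv[:,:,i].astype(int) for i in range(3)]
g=(H>40)&(H<85)&(S>90); g[:150]=0; g[225:]=0; g[:,:245]=0; g[:,335:]=0
Z=X[:,:,2]; print('z',np.percentile(Z[g],[2,25,50,75,98]).round(4))
for n,m in dict(rib=g&(Z>.043)&(Z<.06),plate=g&(Z>.018)&(Z<.031)).items():
    P=X[m]; r=cv2.minAreaRect(P[:,:2].astype('float32')); print(n,m.sum(),P.mean(0).round(4),r)
    uv=np.argwhere(m)[:,::-1].astype(float); q=onplane(c,uv,.049 if n=='rib' else .025); print('  ray',cv2.minAreaRect(q[:,:2].astype('float32')))
# case centre-line check: dark/grey frame by red/white ribs
for n,(a,b) in dict(red=(85,150),white=(215,272)).items():
    w=np.zeros(g.shape,bool); w[a:b,255:325]=1
    P=X[w&(Z>.043)&(Z<.06)]; print(n,len(P),P.mean(0).round(4))
E
```

```text
z [0.0221 0.024  0.0248 0.0452 0.0493]
rib 606 [0.4801 0.2072 0.048 ] ((0.4802236557006836, 0.20642241835594177), (0.042681243270635605, 0.013843506574630737), 82.52456665039062)
  ray ((0.4802565574645996, 0.20697952806949615), (0.042571861296892166, 0.013714665547013283), 82.53504943847656)
plate 1757 [0.4797 0.2071 0.0243] ((0.4798155725002289, 0.20419330894947052), (0.05397060886025429, 0.052560094743967056), 82.29523468017578)
  ray ((0.47974124550819397, 0.20478637516498566), (0.052926890552043915, 0.05212971195578575), 82.6507797241211)
red 694 [0.489  0.2758 0.0481]
white 516 [0.4704 0.1395 0.048 ]
```

{"op": "jog_arm", "data": {
  "motion": [
    [-0.4, 0.5, 0, 0],
    [0, 0, 3.5, 0],
    [0, 0, 3.5, 0],
    [0, 0, 3.5, 0],
    [0, 0, 3, 0],
    [0, 0, 2, 0],
    [0, 0, 1.2, 0],
    [0, 0, 0, 0]
  ]
}}

```text
time: 3.35
tool_pos: [0.4791, 0.2056, 0.028]
eef_rot: [-3.14, 0.001, 1.44]
force: [-0.0, 0.8, 0.8]
grip_width: 0.0927
gripper_force: 0.0
```

{"op": "jog_arm", "data": {
  "motion": [
    [0, 0, 0, 0],
    [0, 0, 0, 0],
    [0, 0, 0, 0],
    [0, 0, 0, 0],
    [0, 0, 0, 0],
    [0, 0, 0, 0],
    [0, 0, 0, 0],
    [0, 0, 0, 0]
  ],
  "gripper": 1
}}

```text
time: 4.15
tool_pos: [0.4796, 0.2061, 0.0292]
eef_rot: [-3.142, 0.0, 1.44]
force: [-0.6, -0.8, -0.4]
grip_width: 0.0335
gripper_force: 0.0
```

{"op": "jog_arm", "data": {
  "motion": [
    [0, 0, 0, 0],
    [0, 0, 0, 0],
    [0, 0, 0, 0],
    [0, 0, 0, 0],
    [0, 0, 0, 0],
    [0, 0, 0, 0]
  ]
}}

```text
time: 4.75
tool_pos: [0.4796, 0.2061, 0.0293]
eef_rot: [-3.142, 0.0, 1.44]
force: [-1.0, 0.4, -0.3]
grip_width: 0.0007
gripper_force: 0.0
```

The fingers shut on nothing, so I'll look before doing anything else.

```bash
python3 - <<'E'
from h import *
im,d=grab('wrist'); a,_=grab('side'); t,_=grab('top')
b=cv2.resize(a[200:320,210:360],(400,320)); t2=cv2.resize(t[140:230,170:282],(400,320))
cv2.imwrite('pics/w1.png',np.vstack([np.hstack([b,t2]),np.pad(cv2.resize(im[100:310,:],(720,270)),((0,0),(0,80),(0,0)))])[:,:,::-1])
E
```

```text
(no output)
```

View pics/w1.png

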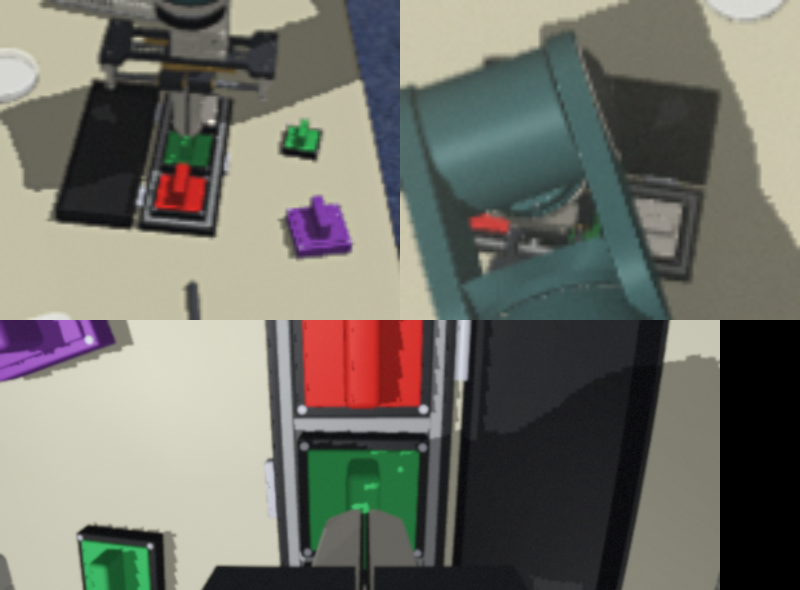

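```bash
python3 - <<'E'
from h import *
c=load('wrist'); X=cloud(c); hsv=cv2.cvtColor(c['im'],cv2.COLOR_RGB2HSV); H,S,V=[hsv[:,:,i].astype(int) for i in range(3)]
g=(H>40)&(H<85)&(S>60)
for r in range(200,300,8):
    print(r,[f"{X[r,k,2]*1e3:.0f}{'g' if g[r,k] else ' '}" for k in range(225,345,8)])
for uv in [(284,220),(284,245),(284,260),(260,240)]: print(uv,X[uv[1],uv[0]].round(4))
print(env.get_state()['tool_pos'],env.get_state()['grip_width'])
b=c['im'][170:320,200:370,::-1]; cv2.imwrite('pics/w2.png',cv2.resize(b,None,fx=4,fy=4,interpolation=2))
E
```

```text
200 ['13 ', '23 ', '23g', '22g', '23g', '23g', '22g', '23g', '22g', '21 ', '22 ', '22 ', '22 ', '24 ', '13 ']
208 ['14 ', '23 ', '24g', '25g', '25g', '25g', '26g', '26g', '28g', '24g', '24g', '24g', '25g', '22 ', '14 ']
216 ['13 ', '22 ', '24g', '24g', '25g', '25g', '41g', '42g', '43g', '25g', '24g', '25g', '24g', '23 ', '14 ']
224 ['13 ', '21 ', '24g', '24g', '24g', '23g', '48g', '48g', '48g', '24g', '24g', '24g', '25g', '22 ', '13 ']
232 ['14 ', '24 ', '25g', '23g', '25g', '24g', '47g', '49g', '48g', '24g', '24g', '24g', '24g', '23 ', '14 ']
240 ['14 ', '23 ', '25g', '24g', '24g', '25g', '48g', '48g', '49g', '25g', '25g', '25g', '25g', '23 ', '13 ']
248 ['13 ', '22 ', '25g', '25g', '25g', '24g', '52 ', '49g', '52 ', '25g', '25g', '25g', '25g', '23 ', '14 ']
256 ['14 ', '22 ', '24g', '25g', '61 ', '61 ', '62 ', '60 ', '62 ', '62 ', '62 ', '60g', '24g', '23 ', '14 ']
264 ['14 ', '6 ', '23g', '25g', '70 ', '71 ', '71 ', '68 ', '71 ', '70 ', '72 ', '69 ', '25g', '22 ', '14 ']
272 ['13 ', '8 ', '23g', '78 ', '79 ', '79 ', '79 ', '75 ', '80 ', '78 ', '78 ', '79 ', '25g', '22 ', '14 ']
280 ['14 ', '12 ', '24 ', '85 ', '85 ', '86 ', '85 ', '83g', '86 ', '86 ', '87 ', '86 ', '85 ', '12 ', '14 ']
288 ['14 ', '12 ', '9 ', '92 ', '93 ', '92 ', '93 ', '89 ', '92 ', '93 ', '92 ', '92 ', '92 ', '12 ', '11 ']
296 ['143 ', '143 ', '142 ', '144 ', '142 ', '143 ', '144 ', '95 ', '98 ', '143 ', '142 ', '142 ', '143 ', '143 ', '143 ']
(284, 220) [0.4837 0.2271 0.0468]
(284, 245) [0.4819 0.2138 0.048 ]
(284, 260) [0.4817 0.2125 0.0634]
(260, 240) [0.4669 0.2087 0.0239]
[0.47958925 0.20607244 0.02924192] 0.0008400933012215301
```

View pics/w2.png

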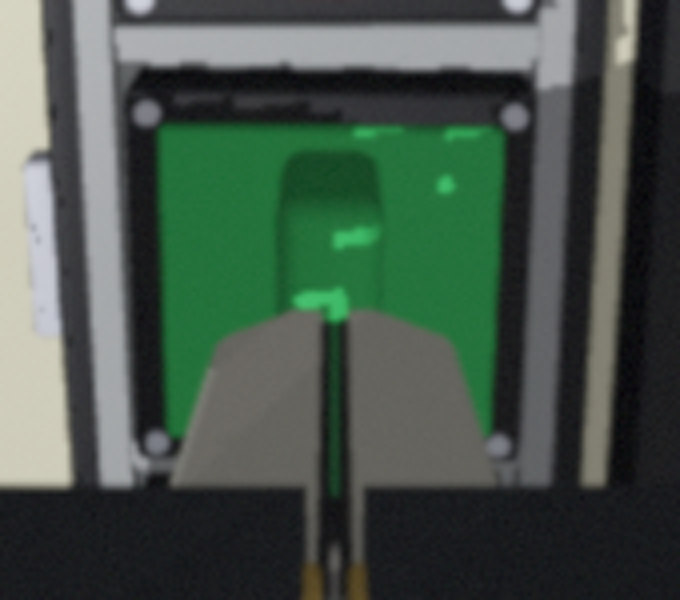

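The fingers closed above the rib: their visible ends are at z≈50 mm while the TCP reads 29 mm. Nothing was touched. I'll open partway and measure where the fingertips really are.

{"op": "jog_arm", "data": {
  "motion": [
    [0, 0, -1, 0],
    [0, 0, 0, 0],
    [0, 0, 0, 0],
    [0, 0, 0, 0],
    [0, 0, 0, 0],
    [0, 0, 0, 0],
    [0, 0, 0, 0]
  ],
  "gripper": 0.2
}}

```text
time: 5.6
tool_pos: [0.4795, 0.2061, 0.0391]
eef_rot: [-3.141, 0.0, 1.44]
force: [0.3, -0.4, 0.3]
grip_width: 0.0373
gripper_force: 0.0
```

```bash
python3 - <<'E'
from h import *
im,d=grab('wrist'); s=env.get_state(); print(s['tool_pos'],s['grip_width'])
c=load('wrist'); X=cloud(c); t=s['tool_pos']; R=Rn.from_euler('xyz',s['eef_rot']).as_matrix()
L=(X-t)@R  # tool coords
hsv=cv2.cvtColor(im,cv2.COLOR_RGB2HSV); S=hsv[:,:,1]
m=(S<60)&(abs(L[:,:,0])<.012)&(abs(L[:,:,1])<.05)&(L[:,:,2]<.012)&(L[:,:,2]>-.06)
for lo in np.arange(-.06,.012,.006):
    k=m&(L[:,:,2]>=lo)&(L[:,:,2]<lo+.006); P=L[k]
    if len(P): print(round(lo,3),len(P),'y',P[:,1].min().round(4),P[P[:,1]<0][:,1].max().round(4) if (P[:,1]<0).any() else None,P[P[:,1]>0][:,1].min().round(4) if (P[:,1]>0).any() else None,P[:,1].max().round(4),'x',P[:,0].min().round(4),P[:,0].max().round(4))
cv2.imwrite('pics/w3.png',im[150:,100:460,::-1])
E
```

```text
[0.47955994 0.20603741 0.03916501] 0.03675991353421405
-0.06 634 y -0.0336 -0.0176 0.019 0.0356 x -0.0089 0.0088
-0.054 569 y -0.0332 -0.0175 0.019 0.035 x -0.0091 0.0088
-0.048 485 y -0.0326 -0.0174 0.019 0.0343 x -0.0087 0.0089
-0.042 439 y -0.0321 -0.0175 0.019 0.0338 x -0.0087 0.0088
-0.036 376 y -0.032 -0.0175 0.0191 0.0331 x -0.0087 0.0089
-0.03 231 y -0.0304 -0.0175 0.0195 0.0317 x -0.0083 0.0086
-0.024 44 y -0.0233 -0.0175 0.0196 0.0254 x -0.009 0.0084
```

View pics/w3.png

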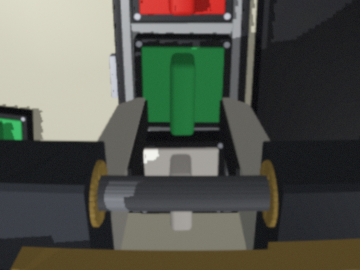

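The fingers really end about 21 mm short of the reported TCP, at tool z ≈ -0.021. They are laterally centred on the rib at (182,95). I'll go down 32 mm so the ends sit just above the tile plate.

{"op": "jog_arm", "data": {
  "motion": [
    [0, 0, 1, 0],
    [0, 0, 1, 0],
    [0, 0, 0.6, 0],
    [0, 0, 0.3, 0],
    [0, 0, 0.1, 0],
    [0, 0, 0.1, 0],
    [0, 0, 0, 0],
    [0, 0, 0, 0]
  ]
}}

```text
time: 6.45
tool_pos: [0.4797, 0.2061, 0.0085]
eef_rot: [3.141, -0.0, 1.44]
force: [-0.1, 0.7, 0.9]
grip_width: 0.037
gripper_force: 0.0
```

{"op": "jog_arm", "data": {
  "motion": [
    [0, 0, 0, 0],
    [0, 0, 0, 0],
    [0, 0, 0, 0],
    [0, 0, 0, 0],
    [0, 0, 0, 0],
    [0, 0, 0, 0]
  ],
  "gripper": 1
}}

```text
time: 7.05
tool_pos: [0.4796, 0.2061, 0.0083]
eef_rot: [-3.142, -0.0, 1.44]
force: [-0.8, -0.3, -0.0]
grip_width: 0.0136
gripper_force: 30.0
```

Gripped: 13.6 mm opening at 30 N. Now I'll lift and carry it over toward the meter.

{"op": "jog_arm", "data": {
  "motion": [
    [0, 0, -1, 0],
    [0, 0, -2, 0],
    [0, 0, -3, 0],
    [0, 0, -3, 0],
    [0, 0, -3, 0],
    [0, 0, -2, 0],
    [0, 0, 0, 0],
    [0, 0, 0, 0]
  ]
}}

```text
time: 7.85
tool_pos: [0.4795, 0.206, 0.148]
eef_rot: [3.141, -0.0, 1.44]
force: [0.1, 0.5, -2.4]
grip_width: 0.0139
gripper_force: 30.0
```

{"op": "jog_arm", "data": {
  "motion": [
    [-1.5, 0.4, 0, 0],
    [-3, 0.9, 0, 0],
    [-3.5, 1.1, 0, 0],
    [-3.5, 1.1, 0, 0],
    [-3.5, 1.1, 0, 0],
    [-3.5, 1.1, 0, 0],
    [-3.5, 1.1, 0, 0],
    [-3.5, 1.1, 0, 0]
  ]
}}

```text
time: 8.65
tool_pos: [0.5238, -0.0593, 0.1469]
eef_rot: [-3.14, 0.0, 1.44]
force: [1.2, 0.1, -1.7]
grip_width: 0.0138
gripper_force: 30.0
```

{"op": "jog_arm", "data": {
  "motion": [
    [-3.5, 1.1, 0, 0],
    [-3, 0.9, 0, 0],
    [-1.8, 0.7, 0, 0],
    [0, 0, 0, 0.147],
    [0, 0, 0, 0],
    [0, 0, 0, 0]
  ]
}}

```text
time: 9.25
tool_pos: [0.5399, -0.1431, 0.1473]
eef_rot: [-3.14, -0.0, 1.296]
force: [-0.2, -0.2, -0.8]
grip_width: 0.0137
gripper_force: 30.0
```

```bash
python3 - <<'E'
from h import *
im,d=grab('wrist'); s=env.get_state(); print(s['tool_pos'],s['eef_rot'],s['grip_width'],s['force'])
cv2.imwrite('pics/w4.png',im[:,:,::-1])
E
```

```text
[ 0.54009074 -0.14283744  0.14761055] [-3.14068012e+00 -3.38230911e-05  1.29671455e+00] 0.013925275045814098 [ 0.14369531  0.04169056 -0.78493018]
```

View pics/w4.png

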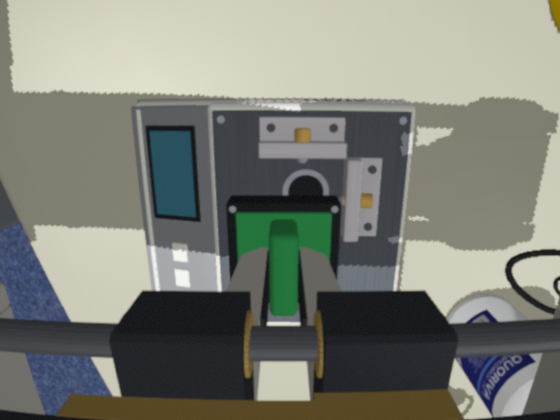

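The stops are visible: the left stop face at about (303,150) and the far stop face at about (352,200). The tile hangs level in the grip, with its green plate at (285,235). I'll measure both faces and the tile in the tool frame.

```bash
python3 - <<'E'
from h import *
c=load('wrist'); X=cloud(c); s=env.get_state(); t=s['tool_pos']; R=Rn.from_euler('xyz',s['eef_rot']).as_matrix()
im=c['im']; Z=X[:,:,2]
def box(r0,r1,c0,c1):
    w=np.zeros(Z.shape,bool); w[r0:r1,c0:c1]=1; return w
print('deck z',np.median(Z[120:200,225:250]))
for n,b in dict(left=box(110,165,255,352),far=box(152,248,340,385)).items():
    top=X[b&(Z>.071)&(Z<.08)]; fr=X[b&(Z>.061)&(Z<.071)]
    print(n,'topz',np.median(top[:,2]),cv2.minAreaRect(top[:,:2].astype('float32')),'front',len(fr),fr.mean(0).round(4))
    vx,vy,x0,y0=cv2.fitLine(fr[:,:2].astype('float32'),cv2.DIST_HUBER,0,.01,.01).ravel(); print('  face line dir deg',np.degrees(np.arctan2(vy,vx)),x0,y0)
hsv=cv2.cvtColor(im,cv2.COLOR_RGB2HSV); H,S,V=[hsv[:,:,i].astype(int) for i in range(3)]
g=(H>40)&(H<85)&(S>90)&box(200,320,220,350)
P=X[g]; print('green z',np.percentile(P[:,2],[5,25,50,75,95]).round(4))
for n,m in dict(plate=g&(Z>.155)&(Z<.17),rib=g&(Z>.18)).items():
    L=(X[m]-t)@R; r=cv2.minAreaRect(L[:,:2].astype('float32')); print(n,m.sum(),r,L.mean(0), L.min(0),L.max(0))
    pl=np.c_[L[:,:2],np.ones(len(L))]; k=np.linalg.lstsq(pl,L[:,2],rcond=None)[0]; print('  slopes',k)
blk=(V<60)&box(190,290,222,348)&(Z>.15)&(Z<.172); L=(X[blk]-t)@R; print('tile top black',L.min(0),L.max(0),np.percentile(L,[1,99],axis=0))
E
```

```text
deck z 0.057531645624013805
left topz 0.07428790101842009 ((0.5705772042274475, -0.10145368427038193), (0.025007933378219604, 0.07057002931833267), 67.13681030273438) front 1584 [ 0.5713 -0.0898  0.0626]
  face line dir deg -16.268942 0.5786272 -0.09052129
far topz 0.07430462485570982 ((0.5983641147613525, -0.15030911564826965), (0.0730193704366684, 0.024693423882126808), 78.6620864868164) front 1262 [ 0.6073 -0.1544  0.0629]
  face line dir deg 78.67128 0.60710776 -0.16234377
green z [0.1624 0.1634 0.1647 0.1871 0.1882]
plate 3090 ((-0.001643843948841095, 0.0008973982185125351), (0.05431496351957321, 0.051668282598257065), 0.24002280831336975) [ 0.01544956  0.00101783 -0.01587331] [-0.02876792 -0.02489002 -0.0223931 ] [ 0.02556142  0.02681419 -0.01222739]
  slopes [-0.00647861 -0.00232455 -0.01577085]
rib 2541 ((0.028532642871141434, 0.009180464781820774), (0.10064282268285751, 0.02888626605272293), 2.699673891067505) [ 0.00315408  0.00104961 -0.04017715] [-0.02159244 -0.006323   -0.1876802 ] [ 0.07929597  0.02261503 -0.03240023]
  slopes [-0.28284374  0.03241296 -0.03931906]
tile top black [-0.01277676 -0.0291584  -0.02430655] [ 0.03031616  0.031319   -0.00248021] [[-0.00939211 -0.02860516 -0.01524929]
 [ 0.03015465  0.03060304 -0.00304356]]
```

Stop faces agree with the seat estimate of about (0.558,-0.138) to within 2 mm. The tile is centred and square in the grip. I'll back off 3 mm from the left stop and go down to just above the deck.

{"op": "jog_arm", "data": {
  "motion": [
    [-0.3, 0, 1.5, 0],
    [0, 0, 2.2, 0],
    [0, 0, 2.2, 0],
    [0, 0, 1.5, 0],
    [0, 0, 0.7, 0],
    [0, 0, 0.2, 0],
    [0, 0, 0, 0],
    [0, 0, 0, 0]
  ]
}}

```text
time: 10.1
tool_pos: [0.5401, -0.1459, 0.0662]
eef_rot: [3.14, 0.0, 1.293]
force: [-0.9, 0.3, -1.5]
grip_width: 0.0136
gripper_force: 30.0
```

{"op": "jog_arm", "data": {
  "motion": [
    [0, 0, 0.1, 0],
    [0, 0, 0.1, 0],
    [0, 0, 0, 0],
    [0, 0, 0, 0]
  ]
}}

```text
time: 10.5
tool_pos: [0.5397, -0.1458, 0.0633]
eef_rot: [3.142, -0.0, 1.293]
force: [0.5, 0.8, -1.4]
grip_width: 0.0139
gripper_force: 30.0
```

{"op": "jog_arm", "data": {
  "motion": [
    [0, 0, 0.1, 0],
    [0, 0, 0, 0],
    [0, 0, 0, 0]
  ]
}}

```text
time: 10.8
tool_pos: [0.5397, -0.1458, 0.0622]
eef_rot: [-3.141, -0.0, 1.293]
force: [0.2, -0.4, -1.2]
grip_width: 0.0138
gripper_force: 30.0
```

{"op": "jog_arm", "data": {
  "motion": [
    [0, 0, 0.05, 0],
    [0, 0, 0, 0],
    [0, 0, 0, 0]
  ]
}}

```text
time: 11.1
tool_pos: [0.5397, -0.1458, 0.0618]
eef_rot: [3.142, 0.0, 1.293]
force: [0.0, -0.5, -0.9]
grip_width: 0.0138
gripper_force: 30.0
```

{"op": "jog_arm", "data": {
  "motion": [
    [0, 0, 0.05, 0],
    [0, 0, 0, 0],
    [0, 0, 0, 0]
  ]
}}

```text
time: 11.4
tool_pos: [0.5398, -0.1458, 0.0613]
eef_rot: [3.141, 0.0, 1.293]
force: [0.1, 0.5, -0.7]
grip_width: 0.0142
gripper_force: 30.0
```

{"op": "jog_arm", "data": {
  "motion": [
    [0, 0, 0.05, 0],
    [0, 0, 0, 0],
    [0, 0, 0, 0]
  ]
}}

```text
time: 11.7
tool_pos: [0.5398, -0.1458, 0.0613]
eef_rot: [3.141, 0.0, 1.293]
force: [-2.4, 1.4, 4.5]
grip_width: 0.0137
gripper_force: 30.0
```

{"op": "jog_arm", "data": {
  "motion": [
    [0, 0, 0.05, 0],
    [0, 0, 0, 0],
    [0, 0, 0, 0]
  ]
}}

```text
time: 12.0
tool_pos: [0.5398, -0.1458, 0.0613]
eef_rot: [3.141, 0.0, 1.293]
force: [-5.5, 1.3, 10.1]
grip_width: 0.0141
gripper_force: 30.0
```

On the deck at z 0.0613, as predicted; stiffness is about 12 N/mm. I'll relieve most of the down force and slide toward the far stop (tool +y).

{"op": "jog_arm", "data": {
  "motion": [
    [0, 0, -0.07, 0],
    [0, 0.2, 0, 0],
    [0, 0.3, 0, 0],
    [0, 0.3, 0, 0],
    [0, 0.2, 0, 0],
    [0, 0, 0, 0],
    [0, 0, 0, 0]
  ]
}}

```text
time: 12.7
tool_pos: [0.5496, -0.1486, 0.0613]
eef_rot: [3.141, 0.0, 1.293]
force: [-1.3, 0.4, 4.2]
grip_width: 0.0137
gripper_force: 30.0
```

{"op": "jog_arm", "data": {
  "motion": [
    [0, 0.1, 0, 0],
    [0, 0.1, 0, 0],
    [0, 0, 0, 0],
    [0, 0, 0, 0]
  ]
}}

```text
time: 13.1
tool_pos: [0.5513, -0.1491, 0.0613]
eef_rot: [3.142, 0.0, 1.293]
force: [-3.5, 1.5, 6.4]
grip_width: 0.0136
gripper_force: 30.0
```

{"op": "jog_arm", "data": {
  "motion": [
    [0, 0.1, -0.03, 0],
    [0, 0.1, 0, 0],
    [0, 0, 0, 0],
    [0, 0, 0, 0]
  ]
}}

```text
time: 13.5
tool_pos: [0.5531, -0.1496, 0.0613]
eef_rot: [-3.141, 0.0, 1.293]
force: [-4.8, 0.6, 4.5]
grip_width: 0.0136
gripper_force: 30.0
```

{"op": "jog_arm", "data": {
  "motion": [
    [0, 0.1, 0, 0],
    [0, 0, 0, 0],
    [0, 0, 0, 0]
  ]
}}

```text
time: 13.8
tool_pos: [0.5539, -0.1498, 0.0613]
eef_rot: [-3.141, 0.0, 1.293]
force: [-6.4, 0.8, 6.3]
grip_width: 0.0139
gripper_force: 30.0
```

{"op": "jog_arm", "data": {
  "motion": [
    [0, 0.1, 0, 0],
    [0, 0, 0, 0],
    [0, 0, 0, 0]
  ]
}}

```text
time: 14.1
tool_pos: [0.5548, -0.1501, 0.0613]
eef_rot: [-3.141, 0.0, 1.293]
force: [-6.5, 1.2, 5.4]
grip_width: 0.0139
gripper_force: 30.0
```

{"op": "jog_arm", "data": {
  "motion": [
    [0, 0.1, 0, 0],
    [0, 0, 0, 0],
    [0, 0, 0, 0]
  ]
}}

```text
time: 14.4
tool_pos: [0.5557, -0.1503, 0.0613]
eef_rot: [-3.14, 0.0, 1.293]
force: [-6.7, 2.1, 5.3]
grip_width: 0.014
gripper_force: 30.0
```

{"op": "jog_arm", "data": {
  "motion": [
    [0, 0.1, 0, 0],
    [0, 0, 0, 0],
    [0, 0, 0, 0]
  ]
}}

```text
time: 14.7
tool_pos: [0.5565, -0.1506, 0.0613]
eef_rot: [-3.14, 0.0, 1.293]
force: [-9.5, 2.5, 8.5]
grip_width: 0.0137
gripper_force: 30.0
```

{"op": "jog_arm", "data": {
  "motion": [
    [0, 0.05, -0.02, 0],
    [0, 0, 0, 0],
    [0, 0, 0, 0]
  ]
}}

```text
time: 15.0
tool_pos: [0.5565, -0.1506, 0.0614]
eef_rot: [-3.139, 0.0, 1.293]
force: [-13.3, 3.2, 9.7]
grip_width: 0.014
gripper_force: 30.0
```

{"op": "jog_arm", "data": {
  "motion": [
    [0, 0.05, 0, 0],
    [0, 0, 0, 0],
    [0, 0, 0, 0]
  ]
}}

```text
time: 15.3
tool_pos: [0.5565, -0.1505, 0.0614]
eef_rot: [-3.138, 0.0, 1.293]
force: [-18.4, 4.3, 11.5]
grip_width: 0.0136
gripper_force: 30.0
```

{"op": "jog_arm", "data": {
  "motion": [
    [0, 0.05, 0, 0],
    [0, 0, 0, 0],
    [0, 0, 0, 0]
  ]
}}

```text
time: 15.6
tool_pos: [0.5565, -0.1506, 0.0614]
eef_rot: [-3.136, 0.0, 1.293]
force: [-22.3, 7.0, 14.7]
grip_width: 0.0137
gripper_force: 30.0
```

The far stop is reached: travel has stopped and the push is up to 23 N. I'll ease the push and slide toward the left stop (tool +x).

{"op": "jog_arm", "data": {
  "motion": [
    [0, -0.1, -0.06, 0],
    [0.2, 0, 0, 0],
    [0.2, 0, 0, 0],
    [0.2, 0, 0, 0],
    [0.1, 0, 0, 0],
    [0, 0, 0, 0],
    [0, 0, 0, 0]
  ]
}}

```text
time: 16.3
tool_pos: [0.558, -0.1451, 0.0616]
eef_rot: [-3.139, 0.002, 1.292]
force: [-13.5, -7.0, 4.1]
grip_width: 0.0141
gripper_force: 30.0
```

{"op": "jog_arm", "data": {
  "motion": [
    [0.1, 0, 0, 0],
    [0, 0, 0, 0],
    [0, 0, 0, 0]
  ]
}}

```text
time: 16.6
tool_pos: [0.5583, -0.1442, 0.0615]
eef_rot: [-3.139, 0.002, 1.292]
force: [-14.7, -7.4, 5.3]
grip_width: 0.0139
gripper_force: 30.0
```

{"op": "jog_arm", "data": {
  "motion": [
    [0.1, 0, 0, 0],
    [0, 0, 0, 0],
    [0, 0, 0, 0]
  ]
}}

```text
time: 16.9
tool_pos: [0.5585, -0.1432, 0.0615]
eef_rot: [-3.139, 0.003, 1.292]
force: [-13.8, -6.5, 4.8]
grip_width: 0.0136
gripper_force: 30.0
```

{"op": "jog_arm", "data": {
  "motion": [
    [0.1, 0, 0, 0],
    [0.1, 0, 0, 0],
    [0, 0, 0, 0],
    [0, 0, 0, 0]
  ]
}}

```text
time: 17.3
tool_pos: [0.559, -0.1416, 0.0616]
eef_rot: [-3.139, 0.003, 1.292]
force: [-15.0, -9.8, 5.3]
grip_width: 0.0138
gripper_force: 30.0
```

{"op": "jog_arm", "data": {
  "motion": [
    [0.1, 0, 0, 0],
    [0, 0, 0, 0],
    [0, 0, 0, 0]
  ]
}}

```text
time: 17.6
tool_pos: [0.5593, -0.1407, 0.0616]
eef_rot: [-3.139, 0.003, 1.292]
force: [-15.7, -10.1, 5.8]
grip_width: 0.0136
gripper_force: 30.0
```

{"op": "jog_arm", "data": {
  "motion": [
    [0.1, 0, 0, 0],
    [0, 0, 0, 0],
    [0, 0, 0, 0]
  ]
}}

```text
time: 17.9
tool_pos: [0.5595, -0.1398, 0.0616]
eef_rot: [-3.139, 0.003, 1.292]
force: [-14.4, -10.9, 6.1]
grip_width: 0.0138
gripper_force: 30.0
```

{"op": "jog_arm", "data": {
  "motion": [
    [0.1, 0, 0, 0],
    [0, 0, 0, 0],
    [0, 0, 0, 0]
  ]
}}

```text
time: 18.2
tool_pos: [0.5598, -0.1389, 0.0616]
eef_rot: [-3.139, 0.003, 1.292]
force: [-14.2, -10.3, 5.7]
grip_width: 0.0139
gripper_force: 30.0
```

{"op": "jog_arm", "data": {
  "motion": [
    [0.1, 0, 0, 0],
    [0, 0, 0, 0],
    [0, 0, 0, 0]
  ]
}}

```text
time: 18.5
tool_pos: [0.56, -0.1386, 0.0618]
eef_rot: [-3.139, 0.005, 1.292]
force: [-16.5, -15.9, 8.4]
grip_width: 0.014
gripper_force: 30.0
```

{"op": "jog_arm", "data": {
  "motion": [
    [0.05, 0, 0, 0],
    [0, 0, 0, 0],
    [0, 0, 0, 0]
  ]
}}

```text
time: 18.8
tool_pos: [0.56, -0.1385, 0.0618]
eef_rot: [-3.139, 0.005, 1.292]
force: [-18.2, -19.6, 6.5]
grip_width: 0.0136
gripper_force: 30.0
```

{"op": "jog_arm", "data": {
  "motion": [
    [0.05, 0.05, 0, 0],
    [0, 0.05, 0, 0],
    [0, 0, 0, 0],
    [0, 0, 0, 0],
    [0, 0, 0, 0]
  ]
}}

```text
time: 19.3
tool_pos: [0.56, -0.1385, 0.0618]
eef_rot: [-3.136, 0.006, 1.292]
force: [-28.8, -19.9, 13.0]
grip_width: 0.0138
gripper_force: 30.0
```

```bash
python3 - <<'E'
from h import *
im,d=grab('wrist'); t,_=grab('top'); s=env.get_state(); print(s['tool_pos'],s['eef_rot'],s['force'],s['grip_width'],abs(s['dq']).max())
cv2.imwrite('pics/w5.png',cv2.resize(im[110:310,190:430,::-1],None,fx=3,fy=3,interpolation=2))
E
```

```text
[ 0.56000369 -0.13848611  0.0617926 ] [-3.13628595  0.00629091  1.29182051] [-28.98357491 -19.72102477  13.19848859] 0.013970021507958081 0.002182771460886663
```

View pics/w5.png

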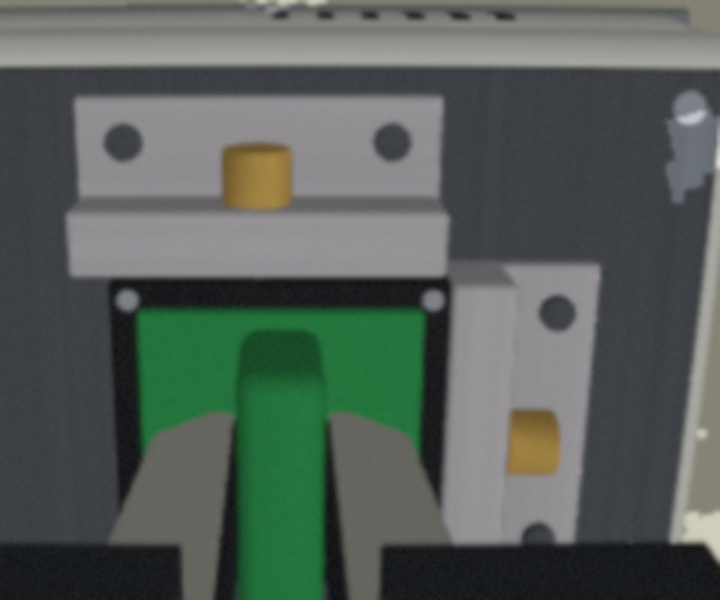

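Both faces are flush, square and pressed: the tile edges touch the left stop at row ~278 and the far stop at col ~448. I'll relieve the down force slightly, add a little push and then hand in.

{"op": "jog_arm", "data": {
  "motion": [
    [0.03, 0.03, -0.04, 0],
    [0, 0, 0, 0],
    [0, 0, 0, 0],
    [0, 0, 0, 0],
    [0, 0, 0, 0]
  ]
}}

```text
time: 19.9
tool_pos: [0.56, -0.1384, 0.0618]
eef_rot: [-3.136, 0.007, 1.292]
force: [-31.2, -20.9, 9.9]
grip_width: 0.0134
gripper_force: 30.0
```

```bash
python3 -c "
from rig import env
print(env.hand_in())"
```

```text
the job is handed in; nothing more can be done
None
```

I handed the job in at about 20 s with the green tile still held on the meter's deck, flat, square and pressed about 24 and 29 N toward the far and left stops; the hand-in returned no verdict, and stop contact and plunger travel were judged only from the close-up picture and the wrist forces.

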